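# Scoop the walnuts in the bin's corner and serve them

## Robot

A 7-joint arm with a two-finger parallel gripper is mounted at the origin on a cart in front of the work surface, level with it; the furniture and walls round the work are solid. World frame = base frame: x ahead of the robot, y to its left, z up, the work surface at z = 0. Lengths are in m, angles in rad, forces in N, time in s.
With the tool pointing down it reaches from about 0.425 to 1.025 m from the base axis. Payload 9.4 kg.
Tool frame: the origin (TCP) lies midway between the tips of the shut fingers; the grasp point (between the pads) lies env.tcp_to_grasp behind it (env.tcp_to_grasp is the distance from the TCP to the grasp point, in m); z points along the fingers, y is the line along which they close (so a half turn about z gives the same grasp; the last joint's range is limited). The gripper opens to 93 mm and grips with 3 to 60 N. Pads are 15 mm wide; open, the fingers measure 128 mm over their backs; the gripper's body (75 mm by 188 mm) begins 65 mm behind the grasp point.
Start: joints at [-0.077, 0.599, -0.003, 1.599, 0.002, 0.943, -0.08], TCP at [0.725, -0, 0.219] pointing down, gripper open.
Joint ranges: [-2.57, 2.57], [-0.35, 1.97], [-1.29, 1.29], [0.11, 2.56], [-1.05, 4.19], [0.11, 1.86], [-2.63, 2.63]. Speed limits (rad/s): [2.22, 2.22, 3.01, 3.01, 3.14, 3.14, 3.14].

## Interface

Orientations are given as a unit quaternion [x, y, z, w].
In Python, from station import env gives the robot as it stands.
- The arm moves only by the shell command python3 -m inch 'ROWS' [OPENING] [FORCE]. ROWS is JSON, a list of rows, each an object with "slide": the shift along the tool's x, y, z in m, a list of three; "rotation": the turn, a rotation vector about the tool's x, y, z in degrees, a list of three. In form: [{"slide": [x, y, z], "rotation": [wx, wy, wz]}, ...]. A call has exactly 10 rows; each row is the pose to reach, as a shift and turn from the pose commanded when the call began, along the tool's axes at that moment; what a row does not reach only later rows make up. A row lasts 1/12 s, in which the tool goes at most 41.7 mm and 7.16 degrees, less where a joint would pass 70% of its speed; a pose out of reach is approached as far as the arm can. A call with a gripper value outside its range is refused whole. OPENING is the opening, from 0 (shut) to 1 (fully open), set as the call begins (- or left out, the last holds). The fingers move at their own pace and stop on an object; FORCE is the grip in N (left out, the last holds). Time passes only in rows, so rows that repeat a pose let the fingers close, or fill a call up. It gives the time, the measured TCP pose, the force, the opening and the grip force at its end, in the units of the state.
- env.get_obs(): the state, without advancing time (a new reading comes with each control period).
- env.capture(name): name is "scene" or "side" or "wrist"; returns (picture, depth): 480x640x3 uint8, blue, green, red; 480x640 float32, m along the optical axis (not along the pixel's ray), 0 where there is no reading.
- env.camera_model(name): a dict with "mtx" (3x3 intrinsics, pixels), "R" (3x3) and "t" (3): a world point X has camera coordinates R X + t; the wrist camera has in their place "T_tool_cam" (4x4, takes a point from camera to tool coordinates, whose origin is the TCP and whose axes are the flange's). Camera axes: x right, y down, z forward; pixel columns grow to the right and rows downward; lengths in m; the calibration is good to about 2 mm. A picture is of the moment at which its call begins: read the wrist's pose just before it. camera_model takes no time and is no camera call.
- env.job_done(): hands the job in; it is judged then, once.
The state is a dict: "time_s": time; "q": joint angles; "joint_vel": joint speeds; "joint_torque": joint torques, N m; "eef_pos": TCP position; "tool_rot": TCP orientation; "force": force on the tool from outside, world axes, zero at the start; "wrist_torque": the same for the moment, N m; "grip_width": finger opening in m; "grasp_force": force on a finger pad.
Only numpy, scipy, OpenCV 4.12 (cv2) and the standard library are available. Lean on these libraries where they do the work, as an engineer would, in place of code of your own. Each camera call takes 0.05 s, during which the arm holds its last target. There are 200 camera calls.

## Task

Serve the walnuts without handling them: with the metal scoop, take both walnuts out of the wooden bin together in one scoopful (a corner of the bin makes a good backstop), and tip them into the blue bowl. Then set the scoop down upright and flat on the worktop and let go. Do not touch the nuts with the gripper or arm, do not spill any onto the worktop, and leave the bowl and the other things standing where they are.

Things in the scene. Friction and masses are not known exactly. Their poses are not given: they have to be found in the camera images.
- nut_bin: open rectangular wooden bin, fixed to the worktop. Outer 230 (x) x 140 (y) mm, walls 5 mm thick, rim 45 mm above the worktop, inner 220 x 130 mm, floor 6 mm thick. Origin: centre of the underside; x along its length (the walnuts start in the half towards +x or near the middle), z up
- scoop: aluminium scoop, 120 g: floor plate 75 (x) x 96 (y) mm, 2 mm thick, thinner at the open lip (+x end). Inner width 90 mm. Rear wall (-x) 34 mm high; side walls 3 mm thick, 30 mm high from the rear to x = +8 mm, then 16 mm high to x = +35 mm. A post on the rear wall (out to x = -46 mm) carries the handle above the scoop. Origin: centre of the underside; lip at x = +37.5 mm
- scoop_grip (a point): point to grip on the scoop's black handle bar, near the centre of mass: at x = -5, y = 0, z = 80 mm in the scoop's frame (5 mm behind its origin, away from the lip). The bar runs forward above the scoop along its x, from x = -46 to +33 mm, 14 mm wide (y), 16 mm high; axes as the scoop's
- bowl: blue ceramic bowl, 130 mm across the rim, 50 mm high, 0.5 kg, loose; origin at the centre of its underside
- walnut_a: whole walnut in its brown shell, rigid, 34 mm across, 36 mm high, 14 g, standing on a small flat foot; smooth (friction about 0.35); origin at the middle of the nut, 18 mm above the foot. It rolls away when pushed unless something stops it
- walnut_b: whole walnut in its brown shell, rigid, 34 mm across, 36 mm high, 14 g, standing on a small flat foot; smooth (friction about 0.35); origin at the middle of the nut, 18 mm above the foot. It rolls away when pushed unless something stops it
- glass: clear drinking glass, 80 mm across, 88 mm high; bystander; origin at the centre of its underside
- spice_jar: spice jar with dark cap, 41 mm across, 105 mm high; bystander; origin at the centre of its underside
- vanilla: small amber dropper bottle, 34 mm across, 102 mm high; bystander; origin at the centre of its underside
- teaspoon: steel teaspoon 130 x 26 x 11 mm lying flat near the front edge; bystander; origin at its centre, on the underside

How it is judged:
On the way, in this order (a step that is already met when the one before it is completed fails the run):
1. both walnuts lie in the scoop together, lifted clear of the bin (height (world z) of scoop above 0.055 m and x of walnut_a in the frame of scoop between -0.036 and 0.036 m and y of walnut_a in the frame of scoop between -0.046 and 0.046 m and z of walnut_a in the frame of scoop between 0.01 and 0.05 m and x of walnut_b in the frame of scoop between -0.036 and 0.036 m and y of walnut_b in the frame of scoop between -0.046 and 0.046 m and z of walnut_b in the frame of scoop between 0.01 and 0.05 m), for 0.3 s.
2. both walnuts lie in the bowl (horizontal distance between each of walnut_a, walnut_b and bowl below 0.055 m and height (world z) of walnut_a between 0.015 and 0.055 m and height (world z) of walnut_b between 0.015 and 0.055 m), for 0.2 s.
At the end, for the whole second after the job is handed in: both walnuts at rest in the bowl (within 55 mm of its axis, their middles less than 55 mm above the worktop), the bowl upright, the scoop standing flat on the worktop (underside within 3 mm of it, not in the bin, tilt under 0.06 rad) and released (all of step 2 and linear speed of each of walnut_a, walnut_b below 0.03 m/s and angle between bowl's own z axis and vertical below 0.1 rad and angle between scoop's own z axis and vertical below 0.06 rad and height (world z) of scoop below 0.003 m and linear speed of scoop below 0.02 m/s); the robot touches nothing.
It fails at once if the gripper or arm touches a walnut (contact force between any of the fingers, the arm and walnut_a above 0.2 N or contact force between any of the fingers, the arm and walnut_b above 0.2 N).
It fails at once if a walnut is spilt on the worktop ((height (world z) of walnut_a below 0.04 m and horizontal distance between walnut_a and bowl above 0.085 m and (x of walnut_a in the frame of nut_bin above 0.125 m or x of walnut_a in the frame of nut_bin below -0.125 m or y of walnut_a in the frame of nut_bin above 0.08 m or y of walnut_a in the frame of nut_bin below -0.08 m) and not (x of walnut_a in the frame of scoop between -0.036 and 0.036 m and y of walnut_a in the frame of scoop between -0.046 and 0.046 m and z of walnut_a in the frame of scoop between 0.01 and 0.05 m)) or (height (world z) of walnut_b below 0.04 m and horizontal distance between walnut_b and bowl above 0.085 m and (x of walnut_b in the frame of nut_bin above 0.125 m or x of walnut_b in the frame of nut_bin below -0.125 m or y of walnut_b in the frame of nut_bin above 0.08 m or y of walnut_b in the frame of nut_bin below -0.08 m) and not (x of walnut_b in the frame of scoop between -0.036 and 0.036 m and y of walnut_b in the frame of scoop between -0.046 and 0.046 m and z of walnut_b in the frame of scoop between 0.01 and 0.05 m))).
It fails at once if the bowl is pushed more than 30 mm or tipped (distance of bowl from where it was at the start of the episode above 0.03 m or angle between bowl's own z axis and vertical above 0.35 rad).
It fails at once if a bystander (glass, spice jar, dropper bottle, teaspoon) is moved more than 20 mm or tipped (distance of any of glass, spice_jar, vanilla, teaspoon from where it was at the start of the episode above 0.02 m).
It also fails if it takes over 64 s, if anything falls off the work surface, if the arm or the gripper's body presses on something with over 40 N, if the wrist force passes 120 N, or if a joint passes its speed limit or range.

## Working session

There is one attempt and no reset: what is moved stays moved. The work goes in short steps, Python scripts to look and compute and a shell command to move; the robot and the scene stay as the last step left them, time stands still between calls to the robot, and variables do not carry over. Pictures are saved under pics/ and viewed, at most 10 in all, crops included, and the job is handed in when it is done.

```bash
mkdir -p pics; ls
python3 - <<'E'
from station import env
import cv2,numpy as np
o=env.get_obs();print({k:np.round(v,3).tolist() for k,v in o.items()},env.tcp_to_grasp)
ims=[]
for n in["scene","side"]:
    p,d=env.capture(n);cv2.imwrite(f"pics/{n}0.png",p);np.save(f"{n}0.npy",d)
    m=env.camera_model(n);print(n,m['mtx'].tolist(),np.round(m['R'],3).tolist(),np.round(m['t'],3).tolist())
print(env.camera_model("wrist"))
E
```

```text
pics
{'time_s': 0.0, 'q': [-0.077, 0.6, -0.003, 1.6, 0.002, 0.943, -0.08], 'joint_vel': [0.0, 0.001, 0.001, -0.0, -0.001, 0.001, -0.0], 'joint_torque': [0.001, -76.506, 1.498, -25.234, -0.052, 0.017, 0.0], 'eef_pos': [0.725, -0.0, 0.218], 'tool_rot': [0.707, 0.707, -0.001, -0.001], 'force': [-0.346, 0.369, -0.085], 'wrist_torque': [0.024, 0.039, 0.003], 'grasp_force': 0.0, 'grip_width': 0.093} 0.0188
scene [[441.08365748838474, 0.0, 321.9028836946435], [0.0, 441.08365748838474, 234.45649583288218], [0.0, 0.0, 1.0]] [[0.759, -0.651, -0.0], [-0.457, -0.532, -0.713], [0.464, 0.542, -0.701]] [-0.464, 0.271, 0.725]
side [[523.959125013644, 0.0, 329.36587850614984], [0.0, 523.959125013644, 244.01513179616478], [0.0, 0.0, 1.0]] [[-0.856, -0.518, 0.007], [-0.196, 0.31, -0.93], [0.479, -0.797, -0.367]] [0.417, 0.22, 0.999]
{'mtx': array([[388.57320158,   0.        , 314.80385813],
       [  0.        , 388.57320158, 241.02149737],
       [  0.        ,   0.        ,   1.        ]]), 'T_tool_cam': array([[ 1.48503077e-03, -9.70907448e-01, -2.39450458e-01,
         6.59643534e-02],
       [ 9.99998891e-01,  1.41546798e-03,  4.62478654e-04,
         8.77987060e-05],
       [-1.10089515e-04, -2.39450879e-01,  9.70908474e-01,
        -1.64326513e-01],
       [ 0.00000000e+00,  0.00000000e+00,  0.00000000e+00,
         1.00000000e+00]])}
```

View pics/scene0.png

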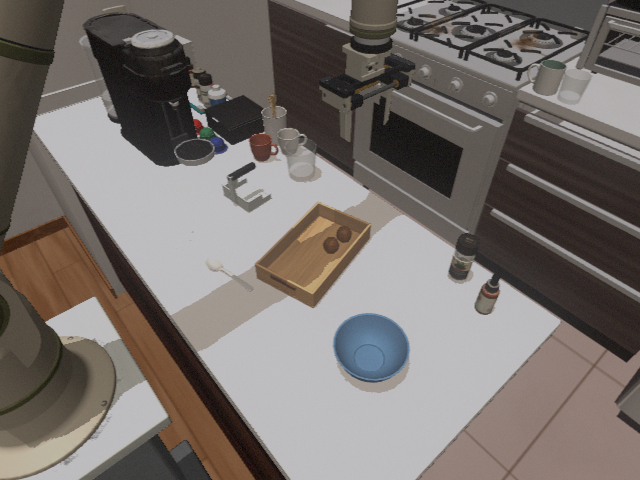

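View pics/side0.png

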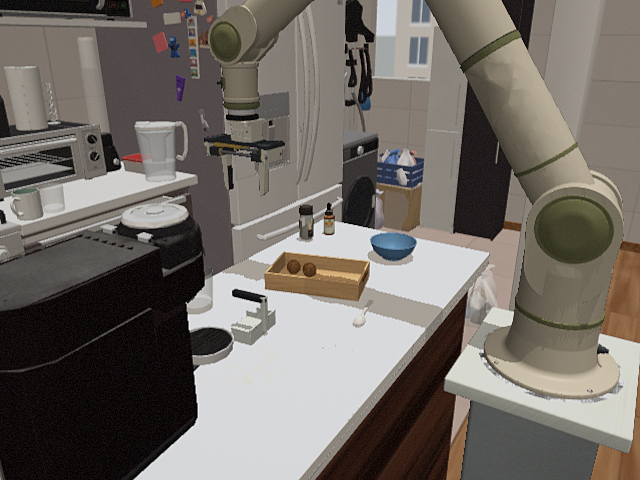

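The scene view shows the bin (rim corners about (320,206), (371,232), (312,300), (257,266)) with nuts at (331,245) and (344,234). It also shows the scoop at (245,185) with its black bar from (228,177) to (255,166), and the bowl at (371,348).

```bash
cat > h.py <<'E'
import numpy as np,cv2
from station import env
def cam(n,obs=None):
    m=env.camera_model(n);K=np.array(m['mtx'])
    if n=='wrist':
        from scipy.spatial.transform import Rotation as Ro
        T=np.eye(4);T[:3,:3]=Ro.from_quat(obs['tool_rot']).as_matrix();T[:3,3]=obs['eef_pos']
        T=T@m['T_tool_cam'];return K,T[:3,:3],T[:3,3]
    R=np.array(m['R']);return K,R.T,-R.T@np.array(m['t'])
def onz(c,uv,z):
    K,R,C=c;uv=np.atleast_2d(uv).astype(float)
    r=np.c_[(uv-K[:2,2])/K[0,0],np.ones(len(uv))]@R.T
    return C+r*((z-C[2])/r[:,2])[:,None]
def pts(c,uv,d):
    K,R,C=c;uv=np.atleast_2d(uv).astype(float)
    return C+(np.c_[(uv-K[:2,2])/K[0,0],np.ones(len(uv))]*d[:,None])@R.T
def blobs(mask,x0,y0,x1,y1,amin=15):
    s=np.zeros_like(mask);s[y0:y1,x0:x1]=mask[y0:y1,x0:x1]
    n,l,st,ce=cv2.connectedComponentsWithStats(s.astype(np.uint8))
    return [(l==i,st[i].tolist(),ce[i]) for i in range(1,n) if st[i,4]>=amin]
E
python3 - <<'E'
from h import *
np.set_printoptions(precision=3,suppress=True)
p=cv2.imread('pics/scene0.png');D=np.load('scene0.npy');c=cam('scene')
print('bin',onz(c,[(320,206),(371,232),(312,300),(257,266)],.045))
print('nuts',onz(c,[(331,245),(344,234)],.024))
g=p.max(2)
def P(m):
    v,u=np.nonzero(m&(D>0));return pts(c,np.c_[u,v],D[v,u])
for m,s,ce in blobs(g<60,220,155,265,190):
    q=P(m);print('bar',s,ce,np.median(q,0),q.min(0),q.max(0)); h=q[q[:,2]>.07]; w=h.mean(0);print(len(h),w,np.linalg.svd(h[:,:2]-w[:2],full_matrices=False)[2][0],h.max(0),h.min(0))
hsv=cv2.cvtColor(p,cv2.COLOR_BGR2HSV)
for m,s,ce in blobs((hsv[...,0]>95)&(hsv[...,0]<120)&(hsv[...,1]>90),320,300,420,390,300):
    q=P(m);r=q[q[:,2]>.044];print('bowl',s,q[:,2].max(),cv2.minEnclosingCircle(r[:,:2].astype(np.float32)))
for m,s,ce in blobs((g<75)&(hsv[...,2]<75),315,220,360,260):
    q=P(m);print('nut',s,ce,q.mean(0),q.min(0),q.max(0))
# scoop metal points
v,u=np.mgrid[160:215,215:275];v=v.ravel();u=u.ravel();q=pts(c,np.c_[u,v],D[v,u]);k=(q[:,2]>.006)&(q[:,2]<.06)
r=q[k][:,:2];print('scoop',len(r),r.min(0),r.max(0),cv2.minAreaRect(r.astype(np.float32)))
E
```

```text
bin [[ 0.631  0.03   0.045]
 [ 0.658 -0.105  0.045]
 [ 0.448 -0.162  0.045]
 [ 0.419 -0.027  0.045]]
nuts [[ 0.582 -0.064  0.024]
 [ 0.626 -0.057  0.024]]
bar [232, 163, 23, 17, 133] [243.669 170.18 ] [0.551 0.211 0.083] [0.517 0.204 0.073] [0.581 0.22  0.089]
133 [0.55  0.211 0.083] [-0.994 -0.109] [0.581 0.22  0.089] [0.517 0.204 0.073]
bowl [337, 320, 62, 61, 1936] 0.05094933724465889 ((0.42412424087524414, -0.3188215494155884), 0.04473200812935829)
scoop 492 [0.505 0.163] [0.664 0.313] ((0.5932265520095825, 0.2310592532157898), (0.1848423182964325, 0.11228197813034058), 18.560474395751953)
```

```bash
python3 -m inch '[{"slide":[0.02,-0.018,0],"rotation":[0,0,7]},{"slide":[0.04,-0.035,0],"rotation":[0,0,14]},{"slide":[0.06,-0.053,0],"rotation":[0,0,21]},{"slide":[0.08,-0.07,0],"rotation":[0,0,28]},{"slide":[0.1,-0.088,0],"rotation":[0,0,35]},{"slide":[0.12,-0.105,0],"rotation":[0,0,42]},{"slide":[0.14,-0.123,0],"rotation":[0,0,49]},{"slide":[0.16,-0.14,0],"rotation":[0,0,56]},{"slide":[0.18,-0.155,0],"rotation":[0,0,63]},{"slide":[0.2,-0.175,0],"rotation":[0,0,70]}]' 0.6 40 && python3 -m inch '[{"slide":[0,0,0],"rotation":[0,0,7]},{"slide":[0,0,0],"rotation":[0,0,14]},{"slide":[0,0,0],"rotation":[0,0,14]},{"slide":[0,0,0],"rotation":[0,0,14]},{"slide":[0,0,0],"rotation":[0,0,14]},{"slide":[0,0,0],"rotation":[0,0,14]},{"slide":[0,0,0],"rotation":[0,0,14]},{"slide":[0,0,0],"rotation":[0,0,14]},{"slide":[0,0,0],"rotation":[0,0,14]},{"slide":[0,0,0],"rotation":[0,0,14]}]'
python3 - <<'E'
from h import *
np.set_printoptions(precision=3,suppress=True)
o=env.get_obs();p,D=env.capture('wrist');cv2.imwrite('pics/w1.png',p);np.save('w1.npy',D);np.savez('w1.npz',**o)
print(o['q'],o['eef_pos'])
# bowl from scene
s=cv2.imread('pics/scene0.png');h=cv2.cvtColor(s,cv2.COLOR_BGR2HSV);c=cam('scene')
m=((h[...,0]>90)&(h[...,0]<125)&(h[...,1]>70)).astype(np.uint8);m[:300]=0;m[:,:320]=0;m[:,425:]=0
cn=max(cv2.findContours(m,cv2.RETR_EXTERNAL,cv2.CHAIN_APPROX_NONE)[0],key=cv2.contourArea).reshape(-1,2)
print(cn.min(0),cn.max(0)); q=onz(c,cn[cn[:,1]<345],.05)[:,:2]
A=np.c_[2*q,np.ones(len(q))];x=np.linalg.lstsq(A,(q**2).sum(1),rcond=None)[0];print('bowl',x[:2],np.sqrt(x[2]+x[0]**2+x[1]**2))
E
```

```text
time_s: 0.93
eef_pos: [0.5495, 0.2008, 0.2184]
tool_rot: [0.985, 0.171, 0.0, 0.0]
force: [0.1, -0.4, 0.1]
grip_width: 0.0558
grasp_force: 0.0
time_s: 1.77
eef_pos: [0.5501, 0.1998, 0.2186]
tool_rot: [0.999, 0.052, -0.0, 0.0]
force: [-0.0, 0.0, -0.2]
grip_width: 0.0559
grasp_force: 0.0
[-0.73   0.455  0.408  1.945 -0.248  0.79  -1.649] [0.55  0.2   0.219]
[334 313] [408 380]
bowl [ 0.462 -0.3  ] 0.06217689797490215
```

View pics/w1.png

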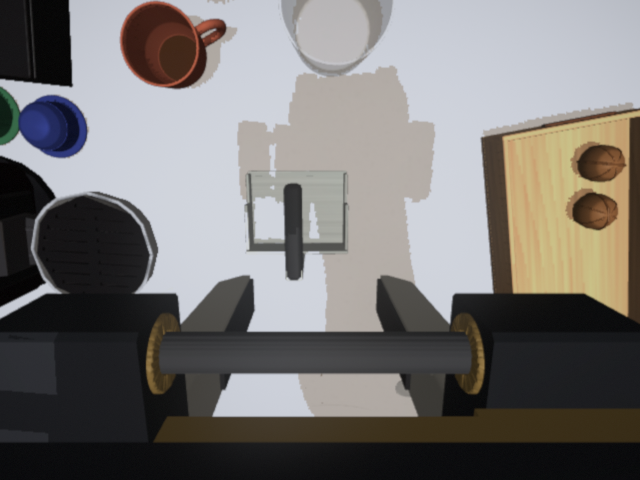

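The wrist view shows the scoop with its bar from rear (293,280) to front (293,185). The lip is at the top, the plate spans about (247–348, 171–251), and the glass is ahead of it.

Run:
```python
from h import *
np.set_printoptions(precision=4,suppress=True)
o=dict(np.load('w1.npz'));c=cam('wrist',o);p=cv2.imread('pics/w1.png');D=np.load('w1.npy')
for m,s,ce in blobs(p.max(2)<75,275,165,315,290,200):
    v,u=np.nonzero(m&(D>0));q=pts(c,np.c_[u,v],D[v,u]);t=q[(q[:,2]>.08)]
    print(s,len(t),t.min(0),t.max(0),cv2.minAreaRect(t[:,:2].astype(np.float32)),np.linalg.svd(t[:,:2]-t[:,:2].mean(0),full_matrices=False)[2][0],np.percentile(t[:,2],[5,50,95]))
    print(np.percentile(q[q[:,2]<.08],[0,50,100],axis=0))
# bin far wall & nuts
print('rim corner',onz(c,[(483,137),(503,137)],.045),'nuts',onz(c,[(601,163),(595,211)],.024))
# scoop side walls / rear wall: top-down outline
print('scoop plate',onz(c,[(247,171),(348,171)],.008),onz(c,[(247,249),(348,249)],.034))
```

```text
[284, 184, 19, 95, 1566] 1525 [0.5097 0.2068 0.0802] [0.5851 0.2267 0.0882] ((0.547444760799408, 0.21668627858161926), (0.07542438060045242, 0.013238427229225636), 6.328646183013916) [-0.994  -0.1091] [0.0835 0.086  0.0872]
[[0.5164 0.2071 0.0013]
 [0.5272 0.209  0.0775]
 [0.585  0.2273 0.0799]]
rim corner [[0.6374 0.0669 0.045 ]
 [0.6392 0.0502 0.045 ]] nuts [[ 0.6277 -0.0529  0.024 ]
 [ 0.5842 -0.0597  0.024 ]]
scoop plate [[0.5852 0.2683 0.008 ]
 [0.5954 0.1728 0.008 ]] [[0.5159 0.2594 0.034 ]
 [0.5258 0.1661 0.034 ]]
```

```bash
python3 -m inch '[{"slide":[0,-0.005,0.01],"rotation":[0,0,0]},{"slide":[0.001,-0.012,0.03],"rotation":[0,0,0]},{"slide":[0.001,-0.017,0.055],"rotation":[0,0,0]},{"slide":[0.001,-0.017,0.085],"rotation":[0,0,0]},{"slide":[0.001,-0.017,0.11],"rotation":[0,0,0]},{"slide":[0.001,-0.017,0.13],"rotation":[0,0,0]},{"slide":[0.001,-0.017,0.145],"rotation":[0,0,0]},{"slide":[0.001,-0.017,0.155],"rotation":[0,0,0]},{"slide":[0.001,-0.017,0.157],"rotation":[0,0,0]},{"slide":[0.001,-0.017,0.157],"rotation":[0,0,0]}]' 0.6 55 && python3 -m inch '[{"slide":[0,0,0],"rotation":[0,0,0]},{"slide":[0,0,0],"rotation":[0,0,0]},{"slide":[0,0,0],"rotation":[0,0,0]},{"slide":[0,0,0],"rotation":[0,0,0]},{"slide":[0,0,0],"rotation":[0,0,0]},{"slide":[0,0,0],"rotation":[0,0,0]},{"slide":[0,0,0],"rotation":[0,0,0]},{"slide":[0,0,0],"rotation":[0,0,0]},{"slide":[0,0,0],"rotation":[0,0,0]},{"slide":[0,0,0],"rotation":[0,0,0]}]' 0 55 
python3 -m inch '[{"slide":[0,0,-0.005],"rotation":[0,0,0]},{"slide":[0,0,-0.015],"rotation":[0,0,0]},{"slide":[0,0,-0.03],"rotation":[0,0,0]},{"slide":[0,0,-0.05],"rotation":[0,0,0]},{"slide":[0,0,-0.07],"rotation":[0,0,0]},{"slide":[0,0,-0.09],"rotation":[0,0,0]},{"slide":[0,0,-0.11],"rotation":[0,0,0]},{"slide":[0,0,-0.125],"rotation":[0,0,0]},{"slide":[0,0,-0.135],"rotation":[0,0,0]},{"slide":[0,0,-0.14],"rotation":[0,0,0]}]'
```

```text
time_s: 2.65
eef_pos: [0.5489, 0.2169, 0.0609]
tool_rot: [0.999, 0.052, -0.001, 0.0]
force: [-0.5, 0.4, 0.2]
grip_width: 0.0557
grasp_force: 0.0
time_s: 3.48
eef_pos: [0.5493, 0.2171, 0.0618]
tool_rot: [0.999, 0.052, 0.0, -0.0]
force: [-0.6, 0.2, 4.3]
grip_width: 0.0136
grasp_force: 55.0
time_s: 4.32
eef_pos: [0.5496, 0.2171, 0.2035]
tool_rot: [0.999, 0.052, 0.001, -0.0]
force: [0.5, 0.9, -0.9]
grip_width: 0.0132
grasp_force: 55.0
```

```bash
python3 -m inch '[{"slide":[-0.003,0.01,0],"rotation":[0,0,0]},{"slide":[-0.01,0.035,0],"rotation":[0,0,-1]},{"slide":[-0.02,0.07,0],"rotation":[0,0,-2]},{"slide":[-0.032,0.105,0],"rotation":[0,0,-3]},{"slide":[-0.044,0.145,0],"rotation":[0,0,-4]},{"slide":[-0.056,0.185,0],"rotation":[0,0,-5]},{"slide":[-0.068,0.225,0],"rotation":[0,0,-6]},{"slide":[-0.08,0.26,0],"rotation":[0,0,-7]},{"slide":[-0.088,0.285,0],"rotation":[0,0,-8]},{"slide":[-0.091,0.3,0],"rotation":[0,0,-9]}]'
python3 - <<'E'
from h import *
np.set_printoptions(precision=4,suppress=True)
env.capture('side')
o=env.get_obs();p,D=env.capture('wrist');cv2.imwrite('pics/w2.png',p);np.save('w2.npy',D);np.savez('w2.npz',**o)
print(o['q'],o['eef_pos'],o['tool_rot'])
c=cam('wrist',o);v,u=np.mgrid[0:260,0:640];v=v.ravel();u=u.ravel();q=pts(c,np.c_[u,v],D[v,u])
k=(q[:,2]>.041)&(q[:,2]<.048)&(q[:,0]<.69)&(q[:,1]<.08)&(q[:,1]>-.2);np.save('rim.npy',q[k]);print('rim',cv2.minAreaRect(q[k][:,:2].astype(np.float32)))
E
```

```text
time_s: 5.15
eef_pos: [0.4873, -0.0951, 0.201]
tool_rot: [0.992, 0.129, -0.001, 0.0]
force: [0.2, -0.2, -1.6]
grip_width: 0.0138
grasp_force: 55.0
[-0.1942  0.3702  0.3689  2.1466 -0.2109  0.6597 -0.9938] [ 0.4877 -0.0969  0.2012] [ 0.9917  0.1284 -0.0009  0.0009]
rim ((0.5498976707458496, -0.049213774502277374), (0.20082902908325195, 0.14018183946609497), 16.596050262451172)
```

View pics/w2.png

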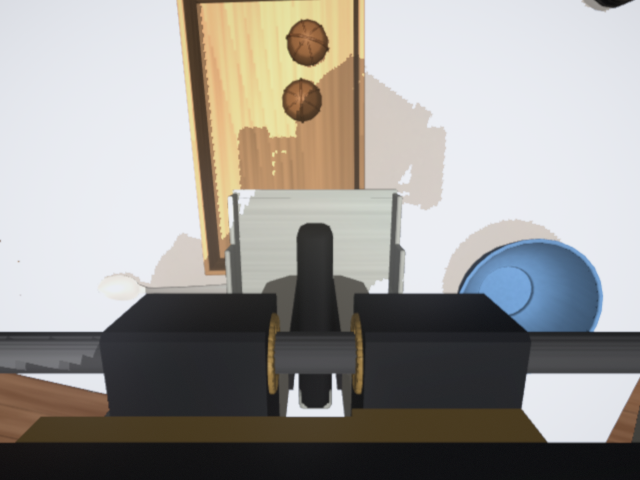

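The wrist view shows the bin with its left rim from (180,0) to (205,275) and its right rim at u≈364. The nuts are at (307,42) and (302,100), and the held scoop has its lip at v≈190. The bowl is at (530,285).

Run:
```python
from h import *
np.set_printoptions(precision=4,suppress=True)
o=dict(np.load('w2.npz'));c=cam('wrist',o);p=cv2.imread('pics/w2.png');D=np.load('w2.npy')
L=onz(c,[(180,5),(188,100),(196,190),(204,270)],.045);R=onz(c,[(366,5),(365,60),(364,120),(363,180)],.045)
for X in(L,R):
    print(X[:,:2].tolist(),np.degrees(np.arctan(np.polyfit(X[:,0],X[:,1],1)[0])))
nc=onz(c,[(205,275)],.045)[0];print('near left corner',nc)
N=onz(c,[(307,42),(302,100)],.024);print('nuts',N)
q=np.load('rim.npy')
for a in(14,15,16,17):
    a=np.radians(a);e=np.array([np.cos(a),np.sin(a)]);n=np.array([-e[1],e[0]])
    print(np.degrees(a),'u',np.percentile(q[:,:2]@e,[0,1,99,100]),'v',np.percentile(q[:,:2]@n,[.5,2,98,99.5]),'nuts u,v',N[:,:2]@e,N[:,:2]@n,'tcp',o['eef_pos'][:2]@e,o['eef_pos'][:2]@n,'corner',nc[:2]@e,nc[:2]@n)
# scoop lip pose (measured by ray at lip height)
print('lip',pts(c,[(250,195),(320,194),(380,195)],np.array([D[195,250],D[194,320],D[195,380]])), 2*np.degrees(np.arctan2(o['tool_rot'][1],o['tool_rot'][0])))
# bowl rim arc
h=cv2.cvtColor(p,cv2.COLOR_BGR2HSV);v,u=np.nonzero((h[...,0]>90)&(h[...,0]<125)&(h[...,1]>70)&(D>0)&(np.arange(640)>430)&(np.arange(480)[:,None]<330))
b=pts(c,np.c_[u,v],D[v,u]);r=b[(b[:,2]>.046)&(b[:,2]<.054)][:,:2];A=np.c_[2*r,np.ones(len(r))];x=np.linalg.lstsq(A,(r**2).sum(1),rcond=None)[0];print('bowl',x[:2],np.sqrt(x[2]+x[0]**2+x[1]**2),len(r))
```

```text
[[0.6229100577021113, 0.041531000298740336], [0.5590535196465294, 0.023896009867004492], [0.4917140215021685, 0.004940150413746874], [0.42542124427973627, -0.014519506757672773]] 15.833668950164755
[[0.6581360141379458, -0.09111900814449198], [0.6219999959326119, -0.1011409330662418], [0.5799058223381429, -0.11288969850481778], [0.5347019503465273, -0.12550640156831938]] 15.57109042968049
near left corner [ 0.4212 -0.0162  0.045 ]
nuts [[ 0.6275 -0.0537  0.024 ]
 [ 0.5838 -0.0608  0.024 ]]
14.0 u [0.4184 0.4227 0.6184 0.6208] v [-0.252  -0.251  -0.1084 -0.1076] nuts u,v [0.5958 0.5517] [-0.2039 -0.2002] tcp 0.4497688189174368 -0.21196679178610706 corner 0.4047237072469712 -0.11762830689524142
14.999999999999998 u [0.4162 0.4206 0.615  0.617 ] v [-0.2606 -0.2598 -0.1188 -0.1182] nuts u,v [0.5922 0.5482] [-0.2143 -0.2098] tcp 0.4460009863463533 -0.21978405644759788 corner 0.4026091688455689 -0.12467379416803406
16.0 u [0.4139 0.4183 0.6118 0.6148] v [-0.2691 -0.2687 -0.1291 -0.1285] nuts u,v [0.5883 0.5444] [-0.2246 -0.2193] tcp 0.44209729755432015 -0.22753437275639884 corner 0.40037199179117366 -0.13168130459538097
17.0 u [0.4115 0.4159 0.6093 0.6124] v [-0.2784 -0.2781 -0.1383 -0.1378] nuts u,v [0.5843 0.5405] [-0.2348 -0.2288] tcp 0.43805894164275916 -0.23521537989108326 corner 0.3980128575495882 -0.13864870362172269
lip [[ 0.5145 -0.0508  0.1386]
 [ 0.5256 -0.0901  0.1398]
 [ 0.5339 -0.1242  0.1388]] 14.758347240039074
bowl [ 0.4635 -0.2974] 0.06219087110843958 1149
```

```bash
python3 -m inch '[{"slide":[0.005,-0.004,0],"rotation":[0,0,-0.3]},{"slide":[0.012,-0.008,0],"rotation":[0,0,-0.6]},{"slide":[0.018,-0.012,0.005],"rotation":[0,0,-1]},{"slide":[0.0226,-0.016,0.015],"rotation":[0,0,-1.1]},{"slide":[0.0226,-0.016,0.035],"rotation":[0,0,-1.1]},{"slide":[0.0226,-0.016,0.055],"rotation":[0,0,-1.1]},{"slide":[0.0226,-0.016,0.075],"rotation":[0,0,-1.1]},{"slide":[0.0226,-0.016,0.088],"rotation":[0,0,-1.1]},{"slide":[0.0226,-0.016,0.095],"rotation":[0,0,-1.1]},{"slide":[0.0226,-0.016,0.096],"rotation":[0,0,-1.1]}]'
python3 - <<'E'
from h import *
np.set_printoptions(precision=4,suppress=True)
env.capture('side');env.capture('side')
o=env.get_obs();a=np.radians(16);e=np.array([np.cos(a),np.sin(a)]);n=np.array([-e[1],e[0]])
print(o['eef_pos'],'bin xy of tcp',o['eef_pos'][:2]@e-.515,o['eef_pos'][:2]@n+.199,2*np.degrees(np.arctan2(o['tool_rot'][1],o['tool_rot'][0])),o['q'])
p,D=env.capture('wrist');cv2.imwrite('pics/w3.png',p);np.save('w3.npy',D);np.savez('w3.npz',**o)
E
```

```text
time_s: 6.08
eef_pos: [0.5071, -0.0684, 0.1037]
tool_rot: [0.99, 0.141, -0.001, -0.0]
force: [-1.2, 0.2, -1.4]
grip_width: 0.0136
grasp_force: 55.0
[ 0.5078 -0.069   0.1053] bin xy of tcp -0.045858895655286 -0.0073467485405951105 16.1473211781968 [-0.1577  0.5351  0.2598  2.1937 -0.3077  0.4469 -0.9428]
```

View pics/w3.png

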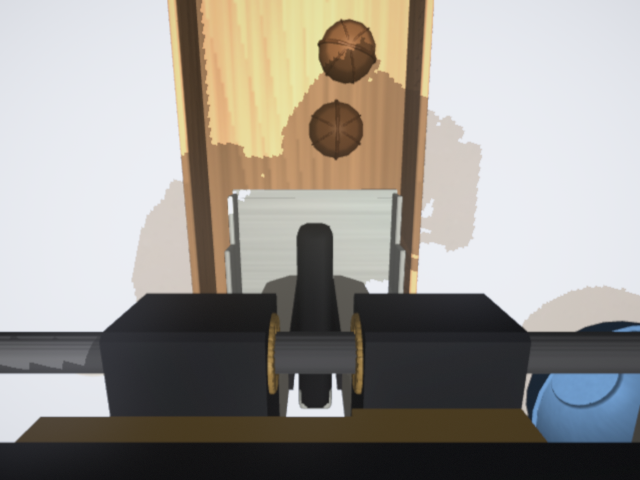

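The scoop is in the bin mouth between both walls, with its lip at v=190. The nuts ahead are at (336,129) and (347,50). Next I shift slightly right, pitch the lip down 3° and descend.

```bash
python3 -m inch '[{"slide":[-0.001,0.002,0],"rotation":[0,-0.5,0]},{"slide":[-0.002,0.004,0.003],"rotation":[0,-1,0]},{"slide":[-0.003,0.006,0.009],"rotation":[0,-2,0]},{"slide":[-0.003,0.006,0.016],"rotation":[0,-3,0]},{"slide":[-0.003,0.006,0.023],"rotation":[0,-3,0]},{"slide":[-0.003,0.006,0.029],"rotation":[0,-3,0]},{"slide":[-0.003,0.006,0.033],"rotation":[0,-3,0]},{"slide":[-0.003,0.006,0.035],"rotation":[0,-3,0]},{"slide":[-0.003,0.006,0.035],"rotation":[0,-3,0]},{"slide":[-0.003,0.006,0.035],"rotation":[0,-3,0]}]'
cat > st.py <<'E'
from h import *
np.set_printoptions(precision=4,suppress=True)
o=env.get_obs();a=np.radians(16);e=np.array([np.cos(a),np.sin(a)]);n=np.array([-e[1],e[0]])
from scipy.spatial.transform import Rotation as Ro
print(o['eef_pos'],'bin',o['eef_pos'][:2]@e-.515,o['eef_pos'][:2]@n+.199,'F',o['force']);print(Ro.from_quat(o['tool_rot']).as_matrix(),o['q'],o['time_s'])
E
python3 st.py
```

```text
time_s: 7.07
eef_pos: [0.5065, -0.0763, 0.0706]
tool_rot: [0.99, 0.14, -0.026, 0.004]
force: [-0.2, 0.4, -0.8]
grip_width: 0.0137
grasp_force: 55.0
[ 0.5065 -0.0763  0.0706] bin -0.049173928190057115 -0.013926070124266221 F [-0.1604  0.379  -0.8019]
[[ 0.9595  0.2771 -0.0504]
 [ 0.2767 -0.9608 -0.0145]
 [-0.0524 -0.     -0.9986]] [-0.1474  0.6096  0.2558  2.1804 -0.3066  0.4348 -0.9399] 7.0667
```

```bash
python3 -m inch '[{"slide":[0,0,0.001],"rotation":[0,0,0]},{"slide":[0.003,0,0.0015],"rotation":[0,0,0]},{"slide":[0.008,0,0.0015],"rotation":[0,0,0]},{"slide":[0.014,0,0.001],"rotation":[0,0,0]},{"slide":[0.02,0,0.001],"rotation":[0,0,0]},{"slide":[0.026,0,0.0005],"rotation":[0,0,0]},{"slide":[0.032,0,0.0002],"rotation":[0,0,0]},{"slide":[0.038,0,0],"rotation":[0,0,0]},{"slide":[0.044,0,-0.0004],"rotation":[0,0,0]},{"slide":[0.05,0,-0.0007],"rotation":[0,0,0]}]'
python3 st.py
python3 - <<'E'
from h import *
p,D=env.capture('wrist');cv2.imwrite('pics/w4.png',p)
E
```

```text
time_s: 7.9
eef_pos: [0.5531, -0.0628, 0.0696]
tool_rot: [0.99, 0.14, -0.027, 0.003]
force: [-6.0, -2.0, 8.4]
grip_width: 0.0138
grasp_force: 55.0
[ 0.5531 -0.0628  0.0696] bin -0.0006109939143255083 -0.013813163759174185 F [-6.0305 -1.9692  8.3965]
[[ 0.9595  0.2766 -0.0526]
 [ 0.2763 -0.961  -0.0143]
 [-0.0545 -0.0008 -0.9985]] [-0.1809  0.6463  0.2727  2.079  -0.3053  0.5067 -0.9748] 7.9
```

View pics/w4.png

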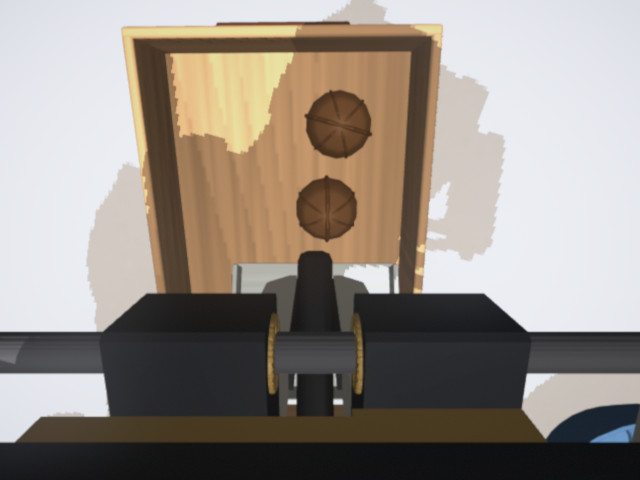

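The scoop has shifted in the grip: its lip is now at v=265 and the bar's front end at v=252, against 190 and 225 before. I'll quantify that with depth.

Run:
```python
from h import *
np.set_printoptions(precision=4,suppress=True)
m=env.camera_model('wrist');K=np.array(m['mtx']);T=np.array(m['T_tool_cam'])
env.capture('side')
p,D=env.capture('wrist');np.save('w5.npy',D)
for D,L in((np.load('w3.npy'),[(250,195),(380,195),(250,230),(380,230),(250,270),(316,230),(316,260),(316,285)]),(D,[(250,270),(340,270),(250,285),(380,285),(316,256),(316,270),(316,288),(265,290)])):
    uv=np.array(L,float);d=np.array([D[v,u] for u,v in L]);print((pts((K,T[:3,:3],T[:3,3]),uv,d)))
o=env.get_obs();c=cam('wrist',o);print('nuts',onz(c,[(338,124),(327,208)],.024)[:,:2]@np.array([[.9613,-.2756],[.2756,.9613]])-[.515,-.199]);print('rim far',onz(c,[(290,26)],.045)[:,:2]@np.array([[.9613,-.2756],[.2756,.9613]])-[.515,-.199])
```

```text
[[ 0.0379 -0.0377  0.0621]
 [ 0.0379  0.0381  0.0623]
 [ 0.017  -0.0385  0.062 ]
 [ 0.0176  0.0386  0.06  ]
 [-0.0079 -0.0394  0.0616]
 [ 0.0352  0.0005 -0.0218]
 [ 0.0246  0.0005 -0.0256]
 [ 0.0146  0.0005 -0.0251]]
[[-0.0081 -0.0395  0.0622]
 [-0.0083  0.0156  0.0632]
 [-0.0165 -0.0393  0.0588]
 [-0.0163  0.0397  0.0585]
 [ 0.0238  0.0005 -0.0175]
 [ 0.0189  0.0005 -0.02  ]
 [ 0.0125  0.0005 -0.0228]
 [ 0.009  -0.0201 -0.016 ]]
nuts [[ 0.0747 -0.0254]
 [ 0.0312 -0.0204]]
rim far [[ 0.1147 -0.003 ]]
```

```bash
python3 -m inch '[{"slide":[-0.001,0,-0.004],"rotation":[0,0,0]},{"slide":[-0.003,0,-0.01],"rotation":[0,2,0]},{"slide":[-0.007,0,-0.016],"rotation":[0,6,0]},{"slide":[-0.011,0,-0.02],"rotation":[0,11,0]},{"slide":[-0.015,0,-0.02],"rotation":[0,16,0]},{"slide":[-0.018,0,-0.02],"rotation":[0,21,0]},{"slide":[-0.02,0,-0.02],"rotation":[0,25,0]},{"slide":[-0.02,0,-0.02],"rotation":[0,27,0]},{"slide":[-0.02,0,-0.02],"rotation":[0,27,0]},{"slide":[-0.02,0,-0.02],"rotation":[0,27,0]}]'
cat >> st.py <<'E'
p,D=env.capture('wrist');c=cam('wrist',o)
import sys
cv2.imwrite(f'pics/z{o["time_s"]:.2f}.png',p)
v,u=np.mgrid[180:293:2,236:394:2];v=v.ravel();u=u.ravel();q=pts(c,np.c_[u,v],D[v,u])
B=np.c_[q[:,:2]@e-.515,q[:,:2]@n+.199,q[:,2]];R=Ro.from_quat(o['tool_rot']).as_matrix();t=(q-o['eef_pos'])@R
k=(np.abs(t[:,1])>.02)&(np.abs(t[:,1])<.042)&(t[:,2]>.03)
b=B[k];print('metal u0..',np.array([b[(np.abs(b[:,0]-x)<.003),2].mean() if (np.abs(b[:,0]-x)<.003).any() else np.nan for x in np.arange(-.1,.12,.01)]))
k=(np.abs(t[:,1])<.006)&(t[:,2]<.0);b=B[k];f=np.polyfit(b[:,0],b[:,2],1);print('bar pitch deg (lip up +)',np.degrees(np.arctan(f[0])),b.min(0),b.max(0))
E
python3 st.py
```

```text
time_s: 8.88
eef_pos: [0.5532, -0.0816, 0.1284]
tool_rot: [0.973, 0.143, 0.177, -0.039]
force: [-0.5, -0.7, -0.6]
grip_width: 0.0137
grasp_force: 55.0
[ 0.5532 -0.0816  0.1284] bin -0.00567611496235243 -0.031888293286675695 F [-0.4647 -0.6613 -0.5888]
[[ 0.8964  0.2917  0.3337]
 [ 0.2638 -0.9562  0.1271]
 [ 0.3562 -0.0259 -0.9341]] [ 0.2809  0.4792 -0.1765  2.2929 -1.0418  0.1059 -0.1178] 8.8833
metal u0.. [   nan    nan    nan    nan    nan    nan    nan    nan    nan    nan
 0.0679 0.0668 0.0132 0.0142 0.0133 0.0118 0.0111 0.0108 0.0046    nan
    nan    nan]
bar pitch deg (lip up +) -68.58088886072515 [-0.0045 -0.0384  0.1497] [ 0.0116 -0.0263  0.3053]
```

```bash
python3 -m inch '[{"slide":[0,0,0],"rotation":[0,-3,0]},{"slide":[0,0,0],"rotation":[0,-6,0]},{"slide":[0,0,0],"rotation":[0,-9,0]},{"slide":[0,0,0],"rotation":[0,-11,0]},{"slide":[0,0,0],"rotation":[0,-11,0]},{"slide":[0,0,0],"rotation":[0,-11,0]},{"slide":[0,0,0],"rotation":[0,-11,0]},{"slide":[0,0,0],"rotation":[0,-11,0]},{"slide":[0,0,0],"rotation":[0,-11,0]},{"slide":[0,0,0],"rotation":[0,-11,0]}]'
python3 st.py
```

```text
time_s: 9.77
eef_pos: [0.5528, -0.0795, 0.1269]
tool_rot: [0.986, 0.143, 0.082, -0.028]
force: [-0.6, -0.2, -1.5]
grip_width: 0.0136
grasp_force: 55.0
[ 0.5528 -0.0795  0.1269] bin -0.005556151945796395 -0.0298301407945451 F [-0.5691 -0.1585 -1.4902]
[[ 0.9455  0.2871  0.1536]
 [ 0.278  -0.9574  0.0779]
 [ 0.1694 -0.0309 -0.9851]] [-0.1708  0.5205  0.3838  2.1889 -0.7562  0.4265 -0.4406] 9.7667
metal u0.. [   nan    nan    nan    nan    nan    nan    nan    nan 0.0678 0.0659
 0.0354 0.0107 0.0108 0.012  0.0101 0.0104    nan    nan    nan    nan
    nan    nan]
bar pitch deg (lip up +) 73.20084400375926 [ 0.0007 -0.0365  0.1439] [ 0.0314 -0.0242  0.2999]
```

```bash
python3 -m inch '[{"slide":[0,-0.006,0],"rotation":[-0.5,0,0]},{"slide":[0,-0.012,0],"rotation":[-1,0,0]},{"slide":[0,-0.017,0],"rotation":[-1.8,0,0]},{"slide":[-0.001,-0.017,0.006],"rotation":[-1.8,1,0]},{"slide":[-0.003,-0.0165,0.016],"rotation":[-1.8,2,0]},{"slide":[-0.0045,-0.016,0.026],"rotation":[-1.8,3,0]},{"slide":[-0.006,-0.016,0.034],"rotation":[-1.8,4,0]},{"slide":[-0.007,-0.016,0.04],"rotation":[-1.8,5,0]},{"slide":[-0.0075,-0.016,0.044],"rotation":[-1.8,5,0]},{"slide":[-0.0075,-0.016,0.044],"rotation":[-1.8,5,0]}]'
python3 st.py
```

```text
time_s: 10.65
eef_pos: [0.5471, -0.0616, 0.082]
tool_rot: [0.982, 0.141, 0.126, -0.019]
force: [0.6, 0.8, -2.0]
grip_width: 0.0136
grasp_force: 55.0
[ 0.5471 -0.0616  0.082 ] bin -0.006043216311585109 -0.011075286449705651 F [ 0.5941  0.7573 -2.0457]
[[ 0.9282  0.2824  0.2421]
 [ 0.2729 -0.9593  0.0727]
 [ 0.2528 -0.0014 -0.9675]] [ 0.0605  0.555   0.0047  2.2909 -1.0233  0.1062 -0.2106] 10.65
metal u0.. [   nan    nan    nan    nan    nan    nan    nan    nan    nan 0.0214
 0.0198 0.0043 0.0057 0.0081 0.0052 0.0042 0.0041    nan    nan    nan
    nan    nan]
bar pitch deg (lip up +) 74.96603694497998 [-0.002  -0.0171  0.1006] [ 0.0158 -0.005   0.2576]
```

```bash
python3 -m inch '[{"slide":[-0.002,0,0.001],"rotation":[0,0,0]},{"slide":[-0.004,0.001,0.003],"rotation":[0,-1,0]},{"slide":[-0.006,0.002,0.006],"rotation":[0,-1,0]},{"slide":[-0.008,0.002,0.009],"rotation":[0,-1,0]},{"slide":[-0.009,0.002,0.011],"rotation":[0,-1,0]},{"slide":[-0.009,0.002,0.011],"rotation":[0,-1,0]},{"slide":[-0.009,0.002,0.011],"rotation":[0,-1,0]},{"slide":[-0.009,0.002,0.011],"rotation":[0,-1,0]},{"slide":[-0.009,0.002,0.011],"rotation":[0,-1,0]},{"slide":[-0.009,0.002,0.011],"rotation":[0,-1,0]}]'
python3 st.py
```

```text
time_s: 11.53
eef_pos: [0.5441, -0.0662, 0.0713]
tool_rot: [0.983, 0.142, 0.117, -0.017]
force: [-0.3, -0.6, -0.4]
grip_width: 0.0134
grasp_force: 55.0
[ 0.5441 -0.0662  0.0713] bin -0.010246199492653152 -0.014602841975348446 F [-0.2519 -0.6154 -0.4406]
[[ 0.9323  0.2829  0.2255]
 [ 0.2749 -0.9591  0.067 ]
 [ 0.2352 -0.0005 -0.9719]] [ 0.0573  0.5752  0.0167  2.2901 -1.0448  0.1063 -0.1817] 11.5333
metal u0.. [   nan    nan    nan    nan    nan    nan    nan    nan 0.0113 0.01
 0.0064 0.0043 0.0043 0.005  0.0044 0.0043    nan    nan    nan    nan
    nan    nan]
bar pitch deg (lip up +) 72.02782773705415 [-0.0057 -0.0205  0.0902] [ 0.0148 -0.0085  0.2465]
```

```bash
python3 -m inch '[{"slide":[0,0,0.002],"rotation":[0,0,0]},{"slide":[0,0,0.002],"rotation":[0,0,0]},{"slide":[0,0,0.002],"rotation":[0,0,0]},{"slide":[0,0,0.002],"rotation":[0,0,0]},{"slide":[0,0,0.002],"rotation":[0,0,0]},{"slide":[0,0,0.002],"rotation":[0,0,0]},{"slide":[0,0,0.002],"rotation":[0,0,0]},{"slide":[0,0,0.002],"rotation":[0,0,0]},{"slide":[0,0,0.002],"rotation":[0,0,0]},{"slide":[0,0,0.002],"rotation":[0,0,0]}]' 0.45 60
python3 -m inch '[{"slide":[0,0,-0.005],"rotation":[0,0,0]},{"slide":[0,0,-0.015],"rotation":[0,-2,0]},{"slide":[0,0,-0.03],"rotation":[0,-5,0]},{"slide":[0,0,-0.05],"rotation":[0,-8,0]},{"slide":[0,0,-0.07],"rotation":[0,-10,0]},{"slide":[0,0,-0.09],"rotation":[0,-12,0]},{"slide":[0,0,-0.105],"rotation":[0,-13,0]},{"slide":[0,0,-0.11],"rotation":[0,-13.6,0]},{"slide":[0,0,-0.11],"rotation":[0,-13.6,0]},{"slide":[0,0,-0.11],"rotation":[0,-13.6,0]}]'
python3 st.py; ls -t pics|head -1
```

```text
time_s: 12.42
eef_pos: [0.5448, -0.066, 0.0699]
tool_rot: [0.983, 0.142, 0.116, -0.017]
force: [0.4, 0.0, -0.3]
grip_width: 0.0417
grasp_force: 0.0
time_s: 13.25
eef_pos: [0.5201, -0.073, 0.1765]
tool_rot: [0.99, 0.143, -0.0, -0.001]
force: [0.0, 0.2, -0.7]
grip_width: 0.0417
grasp_force: 0.0
[ 0.5201 -0.073   0.1765] bin -0.03521976442727387 -0.014537414107909291 F [ 0.0415  0.2132 -0.669 ]
[[ 0.9589  0.2838 -0.0011]
 [ 0.2838 -0.9589  0.0015]
 [-0.0007 -0.0017 -1.    ]] [-0.4851  0.5205  0.7589  2.1266 -0.5601  0.7026 -0.6328] 13.25
metal u0.. [0.0044 0.0043 0.005  0.0231 0.0064 0.0064 0.0063 0.0064 0.0064 0.0063
 0.0062    nan    nan    nan    nan    nan    nan    nan    nan    nan
    nan    nan]
bar pitch deg (lip up +) 79.72438397121216 [ 0.0309 -0.0142  0.3408] [ 0.0309 -0.0142  0.3408]
z13.25.pngst.py:13: RankWarning: Polyfit may be poorly conditioned
  k=(np.abs(t[:,1])<.006)&(t[:,2]<.0);b=B[k];f=np.polyfit(b[:,0],b[:,2],1);print('bar pitch deg (lip up +)',np.degrees(np.arctan(f[0])),b.min(0),b.max(0))
```

View pics/z13.25.png

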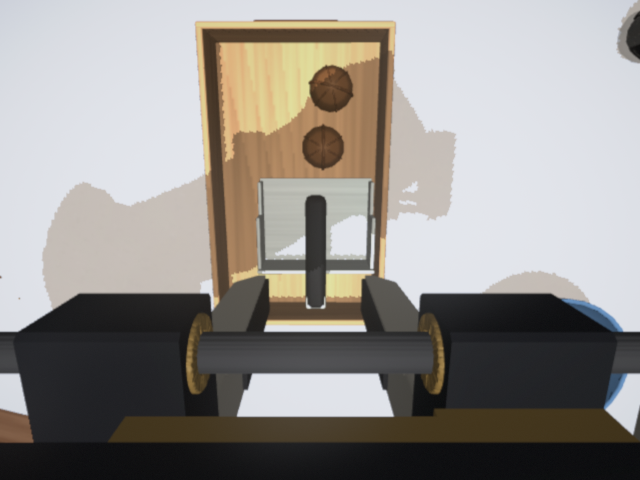

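```bash
cat > bar.py <<'E'
from h import *
np.set_printoptions(precision=4,suppress=True)
o=env.get_obs();p,D=env.capture('wrist');c=cam('wrist',o);a=np.radians(16);e=np.array([np.cos(a),np.sin(a)]);n=np.array([-e[1],e[0]])
v,u=np.nonzero((p.max(2)<75)&(np.abs(np.arange(640)-316)<60)&(np.arange(480)[:,None]<300)&(D>0))
q=pts(c,np.c_[u,v],D[v,u]);q=q[(q[:,2]>.08)&(q[:,2]<.105)]
B=np.c_[q[:,:2]@e-.515,q[:,:2]@n+.199,q[:,2]];f=np.polyfit(B[:,0],B[:,1],1);print(len(B),'bar in bin',B.min(0),B.max(0),np.median(B,0),'rel yaw deg',np.degrees(np.arctan(f[0])))
E
python3 bar.py
```

```text
2000 bar in bin [-0.0721 -0.0216  0.0821] [-0.0015 -0.008   0.0947] [-0.0343 -0.0149  0.0919] rel yaw deg 0.4337183565465139
```

The scoop lies flat in the bin with its lip at v=180, and the nuts ahead are at (323,147) and (331,88), undisturbed. I'll regrip at the grip point with 60 N.

```bash
python3 -m inch '[{"slide":[-0.001,0,0.008],"rotation":[0,0,0]},{"slide":[-0.003,0,0.025],"rotation":[0,0,0]},{"slide":[-0.005,0,0.045],"rotation":[0,0,0]},{"slide":[-0.005,0,0.065],"rotation":[0,0,0]},{"slide":[-0.005,0,0.083],"rotation":[0,0,0]},{"slide":[-0.005,0,0.097],"rotation":[0,0,0]},{"slide":[-0.005,0,0.106],"rotation":[0,0,0]},{"slide":[-0.005,0,0.109],"rotation":[0,0,0]},{"slide":[-0.005,0,0.109],"rotation":[0,0,0]},{"slide":[-0.005,0,0.109],"rotation":[0,0,0]}]' 0.45 60
python3 -m inch '[{"slide":[0,0,0],"rotation":[0,0,0]},{"slide":[0,0,0],"rotation":[0,0,0]},{"slide":[0,0,0],"rotation":[0,0,0]},{"slide":[0,0,0],"rotation":[0,0,0]},{"slide":[0,0,0],"rotation":[0,0,0]},{"slide":[0,0,0],"rotation":[0,0,0]},{"slide":[0,0,0],"rotation":[0,0,0]},{"slide":[0,0,0],"rotation":[0,0,0]},{"slide":[0,0,-0.0005],"rotation":[0,0,0]},{"slide":[0,0,-0.001],"rotation":[0,0,0]}]' 0 60; python3 st.py
```

```text
time_s: 14.18
eef_pos: [0.5152, -0.0751, 0.068]
tool_rot: [0.99, 0.143, -0.001, -0.001]
force: [0.4, 0.7, 0.4]
grip_width: 0.0419
grasp_force: 0.0
time_s: 15.02
eef_pos: [0.5151, -0.0748, 0.0687]
tool_rot: [0.99, 0.143, -0.001, -0.001]
force: [-0.6, -0.2, -1.3]
grip_width: 0.0137
grasp_force: 60.0
[ 0.5151 -0.0748  0.0687] bin -0.040466363721807175 -0.014834305653009527 F [-0.5885 -0.2323 -1.2753]
[[ 0.959   0.2834 -0.0018]
 [ 0.2834 -0.959   0.0008]
 [-0.0015 -0.0013 -1.    ]] [-0.3201  0.6584  0.5334  2.2083 -0.7663  0.4661 -0.4558] 15.0167
metal u0.. [   nan    nan    nan    nan 0.0069 0.0069 0.0069 0.0069 0.0069 0.0069
 0.0066    nan    nan    nan    nan    nan    nan    nan    nan    nan
    nan    nan]
bar pitch deg (lip up +) 57.074423899545316 [-0.0297 -0.0207  0.0817] [ 0.0258 -0.0087  0.233 ]
```

```bash
python3 -m inch '[{"slide":[0.002,0,0],"rotation":[0,0,0]},{"slide":[0.006,0,0],"rotation":[0,0,0]},{"slide":[0.012,0,0],"rotation":[0,0,0]},{"slide":[0.018,0,0],"rotation":[0,0,0]},{"slide":[0.024,0,0],"rotation":[0,0,0]},{"slide":[0.03,0,0],"rotation":[0,0,0]},{"slide":[0.036,0,0],"rotation":[0,0,0]},{"slide":[0.042,0,0],"rotation":[0,0,0]},{"slide":[0.048,0,0],"rotation":[0,0,0]},{"slide":[0.054,0,0],"rotation":[0,0,0]}]'; python3 st.py;ls -t pics|head -1
```

```text
time_s: 15.9
eef_pos: [0.5676, -0.0592, 0.0687]
tool_rot: [0.99, 0.143, -0.001, -0.001]
force: [-0.2, -0.5, -2.1]
grip_width: 0.0136
grasp_force: 60.0
[ 0.5676 -0.0592  0.0687] bin 0.01428237794669951 -0.014394639867333442 F [-0.2423 -0.4617 -2.1294]
[[ 0.959   0.2834 -0.0016]
 [ 0.2834 -0.959   0.0009]
 [-0.0013 -0.0013 -1.    ]] [-0.3681  0.7056  0.5743  2.097  -0.7405  0.5506 -0.5315] 15.9
metal u0.. [   nan    nan    nan    nan    nan    nan    nan    nan    nan 0.0066
 0.0069 0.0069 0.0068 0.0069 0.0069 0.0068 0.0064    nan    nan    nan
    nan    nan]
bar pitch deg (lip up +) 42.24274246125331 [ 0.0248 -0.0203  0.0813] [ 0.0805 -0.0083  0.233 ]
z15.90.png
```

```bash
python3 -m inch '[{"slide":[0.003,0,0],"rotation":[0,0,0]},{"slide":[0.008,0,0],"rotation":[0,0,0]},{"slide":[0.013,0,0],"rotation":[0,0,0]},{"slide":[0.018,0,0],"rotation":[0,0,0]},{"slide":[0.023,0,0],"rotation":[0,0,0]},{"slide":[0.028,0,0],"rotation":[0,0,0]},{"slide":[0.033,0,0],"rotation":[0,0,0]},{"slide":[0.038,0,0],"rotation":[0,0,0]},{"slide":[0.042,0,0],"rotation":[0,0,0]},{"slide":[0.045,0,0],"rotation":[0,0,0]}]'; python3 st.py;ls -t pics|head -1
```

```text
time_s: 16.78
eef_pos: [0.6107, -0.0465, 0.0687]
tool_rot: [0.99, 0.143, -0.001, -0.001]
force: [-0.6, -0.5, -2.6]
grip_width: 0.0131
grasp_force: 60.0
[ 0.6107 -0.0465  0.0687] bin 0.059244916772586365 -0.014055873344597458 F [-0.6368 -0.4957 -2.5718]
[[ 0.959   0.2836 -0.0014]
 [ 0.2836 -0.959   0.0008]
 [-0.0011 -0.0012 -1.    ]] [-0.3953  0.7459  0.5994  2.0018 -0.7234  0.618  -0.589 ] 16.7833
metal u0.. [   nan    nan    nan    nan    nan    nan    nan    nan    nan    nan
    nan    nan    nan    nan 0.0069 0.0069 0.0107 0.0128 0.0118 0.011
 0.0103 0.0248]
bar pitch deg (lip up +) 51.73976741613266 [ 0.0698 -0.02    0.0808] [ 0.1254 -0.008   0.2329]
z16.78.png
```

View pics/z16.78.png

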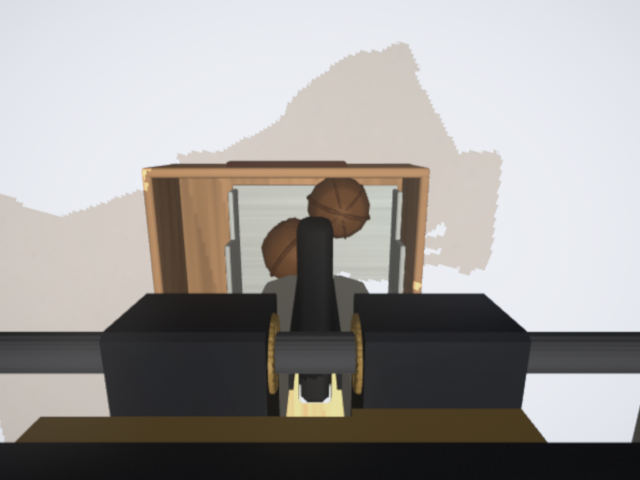

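Both nuts are in the scoop: (290,247) and (338,206), with the lip close to the far wall at v≈180. Next I tilt the lip up about the rear edge, then lift.

```bash
python3 -m inch '[{"slide":[0.001,0,0],"rotation":[0,0,0]},{"slide":[0.002,0,0],"rotation":[0,0,0]},{"slide":[0.001,0,-0.001],"rotation":[0,1.5,0]},{"slide":[-0.001,0,-0.0018],"rotation":[0,3,0]},{"slide":[-0.003,0,-0.0025],"rotation":[0,4.5,0]},{"slide":[-0.005,0,-0.003],"rotation":[0,6,0]},{"slide":[-0.007,0,-0.004],"rotation":[0,7.5,0]},{"slide":[-0.009,0,-0.005],"rotation":[0,9,0]},{"slide":[-0.01,0,-0.006],"rotation":[0,10,0]},{"slide":[-0.01,0,-0.007],"rotation":[0,10,0]}]'; python3 -m inch '[{"slide":[0,0,-0.002],"rotation":[0,0,0]},{"slide":[-0.001,0,-0.006],"rotation":[0,0,0]},{"slide":[-0.001,0,-0.012],"rotation":[0,0,0]},{"slide":[-0.001,0,-0.02],"rotation":[0,0,0]},{"slide":[-0.001,0,-0.03],"rotation":[0,0,0]},{"slide":[0,0,-0.04],"rotation":[0,0,0]},{"slide":[0.002,0,-0.052],"rotation":[0,0,0]},{"slide":[0.006,0,-0.064],"rotation":[0,0,0]},{"slide":[0.009,0,-0.074],"rotation":[0,0,0]},{"slide":[0.012,0,-0.082],"rotation":[0,0,0]}]'; python3 st.py;ls -t pics|head -1
```

```text
time_s: 17.67
eef_pos: [0.5994, -0.0505, 0.0761]
tool_rot: [0.986, 0.142, 0.086, -0.013]
force: [0.3, -0.8, -1.0]
grip_width: 0.0136
grasp_force: 60.0
time_s: 18.5
eef_pos: [0.5987, -0.0502, 0.1602]
tool_rot: [0.986, 0.143, 0.086, -0.013]
force: [0.5, -0.1, -1.9]
grip_width: 0.0135
grasp_force: 60.0
[ 0.5987 -0.0502  0.1602] bin 0.046633923007580624 -0.014238810772433191 F [ 0.5016 -0.0847 -1.8881]
[[ 0.9445  0.2836  0.166 ]
 [ 0.2792 -0.9589  0.05  ]
 [ 0.1733 -0.0009 -0.9849]] [-0.3835  0.5363  0.5907  2.0951 -0.7425  0.5438 -0.532 ] 18.5
metal u0.. [   nan    nan    nan    nan    nan    nan    nan    nan    nan    nan
    nan    nan    nan    nan 0.0962 0.1006 0.0998 0.1015 0.107  0.1099
 0.1074 0.0183]
bar pitch deg (lip up +) 38.8669213688219 [ 0.0527 -0.0202  0.1788] [ 0.0829 -0.0081  0.3334]
z18.50.png
```

Run:
```python
from h import *
np.set_printoptions(precision=4,suppress=True)
p=cv2.imread('pics/z18.50.png')
cv2.imwrite('pics/v.png',p)
```

```text
(no output)
```

View pics/v.png

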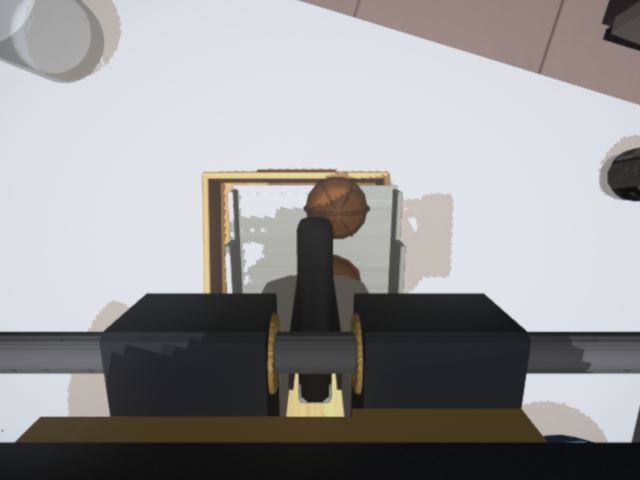

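Both nuts are lifted in the scoop, the front one at (337,208) and the rear one at (345,267). Now a slow carry to the bowl while yawing to face outward.

```bash
python3 -m inch '[{"slide":[0,0,0],"rotation":[0,0,0]},{"slide":[-0.001,0.001,0],"rotation":[0,0,0.2]},{"slide":[-0.004,0.002,-0.001],"rotation":[-0.1,0,0.8]},{"slide":[-0.009,0.005,-0.002],"rotation":[-0.3,0,1.8]},{"slide":[-0.016,0.009,-0.004],"rotation":[-0.6,0,3.2]},{"slide":[-0.025,0.014,-0.006],"rotation":[-0.9,0,5]},{"slide":[-0.036,0.021,-0.009],"rotation":[-1.3,0,7.3]},{"slide":[-0.048,0.028,-0.012],"rotation":[-1.7,0,9.8]},{"slide":[-0.06,0.035,-0.015],"rotation":[-2.1,0,12.3]},{"slide":[-0.073,0.042,-0.018],"rotation":[-2.6,0,14.8]}]'
python3 - <<'E'
from h import *
from scipy.spatial.transform import Rotation as Ro
np.set_printoptions(precision=4,suppress=True)
o=env.get_obs();R=Ro.from_quat(o['tool_rot']).as_matrix();T=np.array([.3984,-.2551,.165])
print(o['eef_pos'],R,o['q']);print('rem tool',(T-o['eef_pos'])@R,'vert axis',-R[2])
E
```

```text
time_s: 19.38
eef_pos: [0.5371, -0.1133, 0.1638]
tool_rot: [0.996, 0.01, 0.086, -0.001]
force: [0.7, -0.0, -1.8]
grip_width: 0.0135
grasp_force: 60.0
[ 0.5371 -0.1133  0.1638] [[ 0.9849  0.0196  0.1722]
 [ 0.0191 -0.9998  0.0044]
 [ 0.1723 -0.0011 -0.985 ]] [-0.3485  0.4907  0.6711  2.2105 -0.7926  0.4904 -0.6144]
rem tool [-0.1391  0.1391 -0.0257] vert axis [-0.1723  0.0011  0.985 ]
```

```bash
python3 -m inch '[{"slide":[-0.008,0.008,-0.001],"rotation":[-0.3,0,1.9]},{"slide":[-0.016,0.016,-0.003],"rotation":[-0.6,0,3.8]},{"slide":[-0.024,0.024,-0.004],"rotation":[-1,0,5.7]},{"slide":[-0.032,0.032,-0.006],"rotation":[-1.3,0,7.6]},{"slide":[-0.04,0.04,-0.007],"rotation":[-1.6,0,9.5]},{"slide":[-0.048,0.048,-0.009],"rotation":[-2,0,11.4]},{"slide":[-0.056,0.056,-0.01],"rotation":[-2.3,0,13.2]},{"slide":[-0.064,0.064,-0.012],"rotation":[-2.6,0,15]},{"slide":[-0.071,0.071,-0.013],"rotation":[-3,0,17]},{"slide":[-0.077,0.077,-0.014],"rotation":[-3.3,0,18.7]}]'
cat > rem.py <<'E'
from h import *
import sys
from scipy.spatial.transform import Rotation as Ro
np.set_printoptions(precision=4,suppress=True)
o=env.get_obs();R=Ro.from_quat(o['tool_rot']).as_matrix();T=np.array([float(x) for x in sys.argv[1:4]])
yaw,pit=np.radians(float(sys.argv[4])),np.radians(float(sys.argv[5]))
# pitch>0 : lip up
f=np.array([np.cos(yaw),np.sin(yaw),0]);up=np.array([0,0,1.]);x=f*np.cos(pit)+up*np.sin(pit);z=f*np.sin(pit)-up*np.cos(pit);G=np.c_[x,np.cross(z,x),z]
print(o['eef_pos'],R[2],o['q'],o['time_s']);print('slide',(T-o['eef_pos'])@R,'rotvec deg',np.degrees(Ro.from_matrix(R.T@G).as_rotvec()))
E
python3 rem.py .3984 -.2551 .15 -33 0
```

```text
time_s: 20.22
eef_pos: [0.4612, -0.1917, 0.1642]
tool_rot: [0.984, -0.154, 0.085, 0.013]
force: [-0.5, -0.4, -1.6]
grip_width: 0.0132
grasp_force: 60.0
[ 0.4612 -0.1917  0.1642] [ 0.172  -0.0004 -0.9851] [-0.261   0.4578  0.7612  2.3184 -0.8576  0.4411 -0.6844] 20.2167
slide [-0.0423  0.0796  0.0069] rotvec deg [-1.3393 -9.842  15.1804]
```

```bash
python3 -m inch '[{"slide":[-0.006,0.011,0],"rotation":[-0.2,-0.5,2]},{"slide":[-0.012,0.022,0],"rotation":[-0.4,-1,4]},{"slide":[-0.018,0.033,0.001],"rotation":[-0.6,-2,6]},{"slide":[-0.023,0.043,0.002],"rotation":[-0.8,-3,8]},{"slide":[-0.028,0.052,0.003],"rotation":[-1,-4,10]},{"slide":[-0.032,0.061,0.004],"rotation":[-1.1,-5,11.7]},{"slide":[-0.036,0.068,0.005],"rotation":[-1.2,-6,13]},{"slide":[-0.039,0.074,0.006],"rotation":[-1.3,-6.5,14]},{"slide":[-0.041,0.078,0.007],"rotation":[-1.3,-7,14.8]},{"slide":[-0.042,0.08,0.007],"rotation":[-1.3,-7,15.2]}]'; python3 rem.py .3984 -.2551 .132 -33 0;python3 - <<'E'
from h import *
np.set_printoptions(precision=4,suppress=True)
p,D=env.capture('wrist');cv2.imwrite('pics/x.png',p);s,d=env.capture('side');cv2.imwrite('pics/xs.png',cv2.hconcat([cv2.resize(p,(400,300)),cv2.resize(s[150:330,250:490],(400,300))]))
E
```

```text
time_s: 21.05
eef_pos: [0.3994, -0.2555, 0.1496]
tool_rot: [0.959, -0.283, 0.024, 0.004]
force: [0.6, -0.5, -2.0]
grip_width: 0.0133
grasp_force: 60.0
[ 0.3994 -0.2555  0.1496] [ 0.0479 -0.0067 -0.9988] [-0.142   0.5383  0.8744  2.297  -0.8151  0.5862 -0.7846] 21.05
slide [-0.0019  0.0003  0.0175] rotvec deg [-0.3861 -2.7429  0.1206]
```

View pics/xs.png

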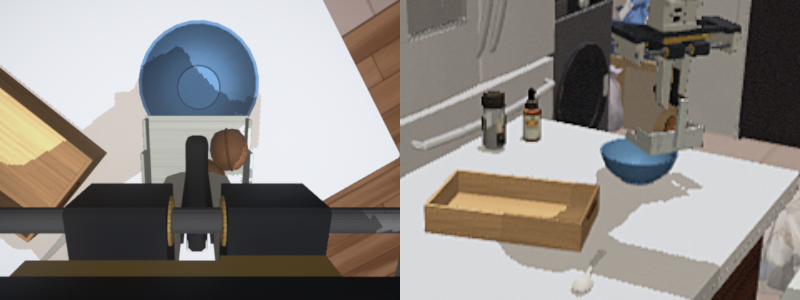

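The left pane shows the lip over the bowl with one nut visible at (229,148) and the other partly behind the bar. The right pane shows the scoop above the bowl. I lower, shift 10 mm left to centre the nuts, then tip about the lip.

```bash
python3 -m inch '[{"slide":[0,-0.001,0.001],"rotation":[0,0,0]},{"slide":[0,-0.003,0.004],"rotation":[0,-0.5,0]},{"slide":[-0.001,-0.005,0.008],"rotation":[0,-1,0]},{"slide":[-0.001,-0.007,0.012],"rotation":[-0.2,-1.5,0]},{"slide":[-0.002,-0.009,0.015],"rotation":[-0.4,-2,0]},{"slide":[-0.002,-0.01,0.017],"rotation":[-0.4,-2.5,0]},{"slide":[-0.002,-0.01,0.0175],"rotation":[-0.4,-2.7,0]},{"slide":[-0.002,-0.01,0.0175],"rotation":[-0.4,-2.7,0]},{"slide":[-0.002,-0.01,0.0175],"rotation":[-0.4,-2.7,0]},{"slide":[-0.002,-0.01,0.0175],"rotation":[-0.4,-2.7,0]}]'; python3 -m inch '[{"slide":[0.004,0,-0.003],"rotation":[0,-4,0]},{"slide":[0.009,0,-0.005],"rotation":[0,-8,0]},{"slide":[0.014,0,-0.008],"rotation":[0,-12,0]},{"slide":[0.019,0,-0.009],"rotation":[0,-16,0]},{"slide":[0.024,0,-0.011],"rotation":[0,-20,0]},{"slide":[0.029,0,-0.012],"rotation":[0,-24,0]},{"slide":[0.034,0,-0.0125],"rotation":[0,-28,0]},{"slide":[0.039,0,-0.013],"rotation":[0,-32,0]},{"slide":[0.044,0,-0.013],"rotation":[0,-36,0]},{"slide":[0.05,0,-0.013],"rotation":[0,-40,0]}]'; python3 rem.py .4 -.255 .13 -33 -55
python3 - <<'E'
from h import *
np.set_printoptions(precision=4,suppress=True)
s,d=env.capture('scene');c=cam('scene');cv2.imwrite('pics/s1.png',s)
h=cv2.cvtColor(s,cv2.COLOR_BGR2HSV);m=((h[...,0]<20)&(h[...,1]>80)&(h[...,2]<130))
for b,st,ce in blobs(m,320,290,425,390,20):
    v,u=np.nonzero(b&(d>0));print(st,ce,pts(c,np.c_[u,v],d[v,u]).mean(0))
E
```

```text
time_s: 21.98
eef_pos: [0.4041, -0.246, 0.1326]
tool_rot: [0.959, -0.283, 0.001, 0.0]
force: [0.5, 0.0, -2.6]
grip_width: 0.0134
grasp_force: 60.0
time_s: 22.82
eef_pos: [0.4466, -0.2733, 0.1457]
tool_rot: [0.901, -0.265, -0.328, -0.097]
force: [-0.7, 0.2, -1.9]
grip_width: 0.0139
grasp_force: 60.0
[ 0.4466 -0.2733  0.1457] [-0.6433 -0.0002 -0.7656] [ 0.0215  0.9561  0.8529  1.6956 -0.473   1.51   -1.0543] 22.8167
slide [-0.0274  0.0099  0.0436] rotvec deg [  0.1312 -14.9618   0.1389]
[354, 341, 34, 28, 342] [371.4649 356.1754] [ 0.4553 -0.3098  0.0317]
```

```bash
python3 -m inch '[{"slide":[0,0,0],"rotation":[0,0,0]},{"slide":[-0.004,0,-0.005],"rotation":[0,0,0]},{"slide":[-0.012,0,-0.014],"rotation":[0,0,0]},{"slide":[-0.022,0,-0.026],"rotation":[0,3,0]},{"slide":[-0.034,0,-0.04],"rotation":[0,9,0]},{"slide":[-0.044,0,-0.052],"rotation":[0,15,0]},{"slide":[-0.051,0,-0.061],"rotation":[0,22,0]},{"slide":[-0.051,0,-0.061],"rotation":[0,29,0]},{"slide":[-0.051,0,-0.061],"rotation":[0,35,0]},{"slide":[-0.051,0,-0.061],"rotation":[0,40,0]}]'; python3 rem.py .4466 -.2733 .225 -33 0
python3 - <<'E'
from h import *
np.set_printoptions(precision=4,suppress=True)
for n,box in(('scene',(320,290,425,390)),('side',(360,215,430,270))):
    s,d=env.capture(n);c=cam(n);cv2.imwrite(f'pics/{n}2.png',s)
    h=cv2.cvtColor(s,cv2.COLOR_BGR2HSV);m=((h[...,0]<20)&(h[...,1]>80)&(h[...,2]<130))
    for b,st,ce in blobs(m,*box,20):
        v,u=np.nonzero(b&(d>0));q=pts(c,np.c_[u,v],d[v,u]);print(n,st,ce,q.mean(0),q.min(0),q.max(0),cv2.minAreaRect(np.c_[u,v].astype(np.float32)))
o=env.get_obs();p,D=env.capture('wrist');c=cam('wrist',o);h=cv2.cvtColor(p,cv2.COLOR_BGR2HSV);cv2.imwrite('pics/w8.png',p)
m=((h[...,0]<20)&(h[...,1]>80)&(h[...,2]<150)&(h[...,2]>30))
for b,st,ce in blobs(m,0,0,640,292,60):
    v,u=np.nonzero(b&(D>0));q=pts(c,np.c_[u,v],D[v,u]);print('w',st,ce,q.mean(0),q[:,2].max())
E
```

```text
time_s: 23.7
eef_pos: [0.4447, -0.2726, 0.2273]
tool_rot: [0.959, -0.283, 0.005, -0.0]
force: [-0.1, 1.0, -2.2]
grip_width: 0.0133
grasp_force: 60.0
[ 0.4447 -0.2726  0.2273] [ 0.0094 -0.0035 -0.9999] [-0.2468  0.5175  1.0295  2.0964 -0.6076  0.8485 -0.9996] 23.7
slide [ 0.002  -0.0004  0.0024] rotvec deg [-0.2019 -0.5387  0.0923]
scene [320, 290, 7, 9, 35] [321.9143 292.7429] [ 0.4904 -0.1404  0.0102] [ 0.4831 -0.1431  0.0002] [ 0.505  -0.136   0.0258] ((323.0, 294.0), (8.0, 6.0), 90.0)
scene [353, 337, 37, 28, 585] [371.1675 350.7128] [ 0.4621 -0.3024  0.0322] [ 0.4401 -0.3296  0.0168] [ 0.4902 -0.2697  0.0414] ((370.9454345703125, 350.6559143066406), (37.04644012451172, 19.962604522705078), 19.29004669189453)<stdin>:7: RuntimeWarning: Mean of empty slice.
  ret = um.true_divide(
Traceback (most recent call last):
ValueError: zero-size array to reduction operation minimum which has no identity
```

```bash
python3 rem.py .55 .217 .225 6 0
```

```text
[ 0.4431 -0.271   0.227 ] [ 0.0048 -0.0057 -1.    ] [-0.2463  0.5169  1.0289  2.0979 -0.6066  0.8522 -1.0001] 23.8
slide [-0.1756 -0.4677  0.0039] rotvec deg [ -0.2214  -0.3759 -38.9289]
```

```bash
python3 -m inch '[{"slide":[-0.003,-0.008,0],"rotation":[0,0,-1]},{"slide":[-0.01,-0.025,0],"rotation":[0,0,-3]},{"slide":[-0.018,-0.05,0],"rotation":[0,0,-5]},{"slide":[-0.028,-0.075,0],"rotation":[0,0,-7]},{"slide":[-0.038,-0.1,0],"rotation":[0,0,-9]},{"slide":[-0.048,-0.13,0],"rotation":[0,0,-11]},{"slide":[-0.058,-0.155,0],"rotation":[0,0,-13]},{"slide":[-0.068,-0.18,0],"rotation":[0,0,-15]},{"slide":[-0.078,-0.207,0],"rotation":[0,0,-17]},{"slide":[-0.088,-0.234,0],"rotation":[0,0,-19]}]'; python3 rem.py .55 .217 .225 6 0
```

```text
time_s: 24.63
eef_pos: [0.4997, -0.0267, 0.2252]
tool_rot: [0.993, -0.119, -0.0, 0.0]
force: [0.5, -0.3, -2.2]
grip_width: 0.0135
grasp_force: 60.0
[ 0.4997 -0.0267  0.2252] [ 0.0001  0.0008 -1.    ] [-0.7515  0.4849  1.01    2.1348 -0.5695  0.8193 -1.1945] 24.6333
slide [-0.0085 -0.2487  0.    ] rotvec deg [  0.0459   0.0033 -19.6221]
```

```bash
python3 -m inch '[{"slide":[-0.001,-0.027,0],"rotation":[0,0,-2]},{"slide":[-0.002,-0.054,0],"rotation":[0,0,-4]},{"slide":[-0.003,-0.082,0],"rotation":[0,0,-6]},{"slide":[-0.004,-0.11,0],"rotation":[0,0,-8]},{"slide":[-0.005,-0.14,0],"rotation":[0,0,-10.5]},{"slide":[-0.006,-0.17,0],"rotation":[0,0,-13]},{"slide":[-0.007,-0.197,0],"rotation":[0,0,-15.5]},{"slide":[-0.008,-0.22,0],"rotation":[0,0,-17.5]},{"slide":[-0.0085,-0.24,0],"rotation":[0,0,-19]},{"slide":[-0.0085,-0.249,0],"rotation":[0,0,-19.6]}]'; python3 -m inch '[{"slide":[0,0,0.01],"rotation":[0,0,0]},{"slide":[0,0,0.03],"rotation":[0,0,0]},{"slide":[0,0,0.055],"rotation":[0,0,0]},{"slide":[0,0,0.08],"rotation":[0,0,0]},{"slide":[0,0,0.105],"rotation":[0,0,0]},{"slide":[0,0,0.125],"rotation":[0,0,0]},{"slide":[0,0,0.138],"rotation":[0,0,0]},{"slide":[0,0,0.147],"rotation":[0,0,0]},{"slide":[0,0,0.15],"rotation":[0,0,0]},{"slide":[0,0,0.15],"rotation":[0,0,0]}]';python3 rem.py .549 .217 .0618 6 0
python3 - <<'E'
from h import *
np.set_printoptions(precision=4,suppress=True)
o=env.get_obs();p,D=env.capture('wrist');c=cam('wrist',o);L=[(250,197),(380,197),(250,230),(250,270)]
print(pts(c,L,np.array([D[v,u] for u,v in L])))
s,d=env.capture('scene');c=cam('scene');h=cv2.cvtColor(s,cv2.COLOR_BGR2HSV);m=((h[...,0]<20)&(h[...,1]>80)&(h[...,2]<130))
for b,st,ce in blobs(m,336,310,425,390,40):
    v,u=np.nonzero(b&(d>0));print(st,ce,cv2.minAreaRect(np.c_[u,v].astype(np.float32)))
E
```

```text
time_s: 25.47
eef_pos: [0.5507, 0.2186, 0.2245]
tool_rot: [0.999, 0.053, 0.0, 0.0]
force: [0.3, 0.9, -1.7]
grip_width: 0.0135
grasp_force: 60.0
time_s: 26.3
eef_pos: [0.5505, 0.2144, 0.0747]
tool_rot: [0.999, 0.05, 0.001, 0.001]
force: [-0.1, 0.3, -1.8]
grip_width: 0.0137
grasp_force: 60.0
[0.5505 0.2144 0.0747] [ 0.0012  0.0013 -1.    ] [-0.8989  0.7428  0.68    2.0537 -0.8049  0.6288 -1.1338] 26.3
slide [-0.0012 -0.0028  0.0129] rotvec deg [ 0.0721 -0.0681 -0.2741]
[[0.5832 0.2557 0.0122]
 [0.5909 0.1801 0.0128]
 [0.5637 0.2543 0.0131]
 [0.5388 0.2527 0.0134]]
[353, 337, 37, 28, 402] [371.2264 351.4975] ((370.9676818847656, 350.6637268066406), (37.65994644165039, 19.962604522705078), 19.29004669189453)
```

Scoop is level; lower the last 12 mm, release, and retreat.

```bash
python3 -m inch '[{"slide":[0,0,0.003],"rotation":[0,0,0]},{"slide":[0,0,0.006],"rotation":[0,0,0]},{"slide":[0,0,0.009],"rotation":[0,0,0]},{"slide":[0,0,0.011],"rotation":[0,0,0]},{"slide":[0,0,0.012],"rotation":[0,0,0]},{"slide":[0,0,0.0125],"rotation":[0,0,0]},{"slide":[0,0,0.0125],"rotation":[0,0,0]},{"slide":[0,0,0.0125],"rotation":[0,0,0]},{"slide":[0,0,0.0125],"rotation":[0,0,0]},{"slide":[0,0,0.0125],"rotation":[0,0,0]}]'; python3 -m inch '[{"slide":[0,0,0],"rotation":[0,0,0]},{"slide":[0,0,0],"rotation":[0,0,0]},{"slide":[0,0,0],"rotation":[0,0,0]},{"slide":[0,0,0],"rotation":[0,0,0]},{"slide":[0,0,0],"rotation":[0,0,0]},{"slide":[0,0,0],"rotation":[0,0,0]},{"slide":[0,0,0],"rotation":[0,0,0]},{"slide":[0,0,0],"rotation":[0,0,0]},{"slide":[0,0,0],"rotation":[0,0,0]},{"slide":[0,0,0],"rotation":[0,0,0]}]' 0.6; python3 -m inch '[{"slide":[0,0,-0.005],"rotation":[0,0,0]},{"slide":[0,0,-0.02],"rotation":[0,0,0]},{"slide":[0,0,-0.04],"rotation":[0,0,0]},{"slide":[0,0,-0.065],"rotation":[0,0,0]},{"slide":[0,0,-0.09],"rotation":[0,0,0]},{"slide":[0,0,-0.115],"rotation":[0,0,0]},{"slide":[0,0,-0.135],"rotation":[0,0,0]},{"slide":[0,0,-0.145],"rotation":[0,0,0]},{"slide":[0,0,-0.15],"rotation":[0,0,0]},{"slide":[0,0,-0.15],"rotation":[0,0,0]}]'
python3 - <<'E'
from h import *
np.set_printoptions(precision=4,suppress=True)
o=env.get_obs();p,D=env.capture('wrist');c=cam('wrist',o)
v,u=np.mgrid[150:290:2,220:400:2];v=v.ravel();u=u.ravel();q=pts(c,np.c_[u,v],D[v,u])
t=q[(q[:,2]>.083)&(q[:,2]<.1)];print('bar',t.min(0),t.max(0),np.polyfit(t[:,0],t[:,2],1))
t=q[(np.abs(q[:,2])<.006)];print('low z',np.median(t[:,2]))
E
```

```text
time_s: 27.23
eef_pos: [0.5504, 0.2151, 0.0624]
tool_rot: [0.999, 0.051, 0.001, 0.0]
force: [-0.2, 0.4, -1.6]
grip_width: 0.0136
grasp_force: 60.0
time_s: 28.07
eef_pos: [0.5504, 0.2152, 0.0624]
tool_rot: [0.999, 0.051, 0.001, 0.0]
force: [-0.3, -0.1, -0.0]
grip_width: 0.0558
grasp_force: 0.0
time_s: 28.9
eef_pos: [0.5503, 0.2155, 0.2129]
tool_rot: [0.999, 0.051, 0.001, -0.0]
force: [0.8, 0.3, 0.0]
grip_width: 0.0561
grasp_force: 0.0
bar [0.5122 0.2059 0.083 ] [0.5884 0.2255 0.0884] [-0.006   0.0892]
low z -0.001276705153056501
```

Scoop stands level on the worktop (bar top at 88 mm); nuts at rest in the bowl.

```bash
python3 -c "
from station import env
print(env.job_done())"
```

```text
the job is handed in; nothing more can be done
None
```

I handed the job in after about 29 s of robot time: both walnuts went from the bin to the bowl in one scoopful, and the scoop is standing flat on the worktop, released. The first push made the scoop slip in the grip, so I set it down in the bin and regripped it. The camera readings show the nuts in the bowl and the scoop level, but the hand-in returned no verdict.

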